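# Seat a temperature probe in the hidden well of a covered dry block heater

### The job

Check the temperature of the block heater with its cover kept shut: take the temperature probe out of its stand, pass its stem upright through the brush-sealed slot in the cover, feel gently along the hidden block until the tip finds the thermometer well, and seat it fully home before letting go. Leave the probe standing in the well. Its stem is delicate, so never load it with more than about 25 N, and leave everything else on the bench as it stands.

Things in the scene. Friction and masses are not known exactly. Their poses are not given: they have to be found in the camera images.
- heater: white dry block heater with a flat cream cover, fixed, cover latched shut. Origin on the bench below the middle of the cover's slot; z up, y along the slot. Housing: 150 mm to -x (sloping control panel), 110 mm to +x, 110 mm either way in y. The cover's flat top, the highest part, is at z = 110 mm. The hidden block is rigid.
- slot (a point): middle of the slot's mouth in the cover's top. The slot is 14 mm wide (along x), 90 mm long (along y), closed to sight by two rows of soft black bristles that give no resistance. Its straight walls run down to the block; the stem has 3.5 mm of play to either side in it.
- block_face (a point): point on the hidden flat top of the block, below the slot's middle, 30 mm under the cover's top (z = 80 mm). The face lies under the whole slot and has one hole: the thermometer well, round, upright, 9 mm wide, 35 mm deep, floor flat at z = 45 mm. It is on the slot's centre line (x = 0) but anywhere up to 25 mm to either side of its middle along y: unknown, new each time.
- stand: clear blue two-place stand, 70 x 170 mm and 92 mm high, fixed to the bench; origin at the centre of its underside, z up, y along its length. Its two 11 mm holes, 45 mm to either side of the middle along y, hold the probe and a stir-bar retriever, either way round.
- probe: loose temperature probe, 55 to 95 g, origin at its handle's centre. White handle 24 mm (x) by 14 mm (y), 50 mm tall; below it a round steel stem 7 mm thick, 90 mm long, with a half-round tip. z points from tip to handle. Starts upright in the stand, stem down a hole, the handle's foot (25 mm below the centre) on the stand's top. Loads above 25 N spoil the stem.
- probe_tip (a point): end of the probe's stem, 115 mm below the handle's centre along the probe's z
- retriever_mid (a point): a stir-bar retriever, left alone: white plastic rod 8 mm thick, 146 mm long with a round ball of 16 mm on top and an 18 mm collar; stands in the other hole of the stand. This point is on its axis, 25 mm above the stand's top (31 mm below its ball's top).
- bottle: loose amber glass bottle, 72 mm wide, 150 mm high, bystander; origin under its centre
- flask: loose conical glass flask, 74 mm wide, 110 mm high, bystander; origin under its centre
- beaker: loose small glass beaker, 52 mm wide, 60 mm high, bystander; origin under its centre
- tip_box: loose box of pipette tips, 85 x 120 mm, 62 mm high, dark blue with a clear lid, bystander; origin under its centre
- tube_rack: loose white rack of microtubes, 55 x 110 mm, 42 mm high, bystander; origin under its centre
- marker: loose marker pen lying flat, 14 mm thick, 122 mm long along x, bystander
- gel_tray: loose clear blue gel tray, 100 x 74 mm, 16 mm high, bystander; origin under its centre

How it is judged:
By the outcome, as a careful person would: the job done as asked, in the order asked, and still so for the second after the job is handed in, with the robot touching nothing.
It also fails if it takes over 72 s, if anything falls off the work surface, if the arm or the gripper's body presses on something with over 40 N, if the wrist force passes 120 N, or if a joint passes its speed limit or range.

### The arm

A 6-joint arm with a two-finger parallel gripper is mounted at the origin on the work surface. World frame = base frame: x ahead of the robot, y to its left, z up, the work surface at z = 0. Lengths are in m, angles in degrees, forces in N, time in s.
With the tool pointing down it reaches from about 0.4 to 0.825 m from the base axis. Payload 7 kg.
Tool frame: the origin (TCP) lies midway between the tips of the shut fingers; the grasp point (between the pads) lies 19 mm behind it (ctrl.grasp_offset is the distance from the TCP to the grasp point, in m); z points along the fingers, x is the direction in which the jaws open and shut, and the axes are right-handed (so a half turn about z gives the same grasp; the last joint's range is limited). The gripper opens to 88 mm and grips with 3 to 60 N. Pads are 19 mm wide; open, the fingers measure 130 mm over their backs; the gripper's body (78 mm by 193 mm) begins 47 mm behind the grasp point.
Start: joints at [-59.811, 20.546, 0.682, 0, -70.136, -16.507], TCP at [0.16, -0.656, 0.227] pointing down, gripper open.
Joint ranges: [-176.03, 176.03], [-82.01, 121.73], [-58.28, 71.71], [-173.87, 95.51], [-174.79, -0.11], [-173.66, 173.66]. Speed limits (degrees/s): [136.94, 136.94, 172.46, 180, 180, 180].

### API

Orientations are given as [roll, pitch, yaw] about the fixed x, y, z axes, in that order (R = Rz(yaw) Ry(pitch) Rx(roll)).
In Python, from plant import sensors, snapshot, order, ctrl gives the robot as it stands.
- The arm moves only by the tool send_rows, never from a script. Its argument "commands" is a list of rows, each a list of 3 entries, a list of its own where there are three numbers: the closure, from 0 (fully open) to 1 (shut), then the shift along the world's x, y, z in units of 0.25 m (1.0 is 0.25 m), then the turn, a rotation vector about the world's x, y, z in units of 360 degrees (1.0 is 360 degrees). In form: [[hand, [x, y, z], [ax, ay, az]], ...]. A call has 1 to 12 rows; each row shifts and turns the pose as measured when the row begins; what a row does not reach is not made up. A row lasts 1/10 s, in which the tool goes at most 50 mm and 8.59 degrees, less where a joint would pass 70% of its speed; a pose out of reach is approached as far as the arm can. A call with a number of a shift or a turn outside -1 to 1 is refused whole. A call with a gripper value outside its range is refused whole. The fingers move at their own pace and stop on an object; the grip force is fixed at half the most. Time passes only in rows, so rows that do not move let the fingers close. It gives the time, the measured TCP pose, the force and the opening at its end, in the units of the state.
- sensors.get_obs(): the state, without advancing time (a new reading comes with each control period).
- snapshot(name): name is "scene" or "top" or "wrist"; returns a dict with "color" (420x560x3 uint8, blue, green, red), "z_map" (420x560 float32, m along the optical axis (not along the pixel's ray), 0 where there is no reading), "mtx" (3x3 intrinsics, pixels), "xyz" and "attitude" of the camera in the world. Camera axes: x right, y down, z forward; pixel columns grow to the right and rows downward; lengths in m; the calibration is good to about 2 mm. The wrist camera is an equidistant fisheye: a pixel r from the principal point sees the ray r / f radians off the axis. A picture is of the moment at which its call begins.
- order.close_job(): hands the job in, once; it reports no verdict.
The state is a dict: "clock": time; "joint_pos": joint angles; "qvel": joint speeds; "tau": joint torques, N m; "tool_pos": TCP position; "orientation": TCP orientation; "force": force on the tool from outside, world axes, zero at the start; "moment": the same for the moment, N m; "opening": finger opening in m.
Only numpy, scipy, OpenCV 4.12 (cv2) and the standard library are available. Lean on these libraries where they do the work, as an engineer would, in place of code of your own. Each camera call takes 0.05 s, during which the arm holds its last target.

## Working session

There is one attempt and no reset: what is moved stays moved. The work goes in short steps, Python scripts to look and compute and a tool call to move; the robot and the scene stay as the last step left them, time stands still between calls to the robot, and variables do not carry over. Pictures are saved under pics/ and viewed, and the job is handed in when it is done.

Besides the shell and the picture viewer there is one more tool, called after "Call:" as name(argument=value, ...) on one line, values as JSON. send_rows: Moves the arm, as the interface text tells. Its arguments: {"type":"object","properties":{"commands":{"type":"array","items":{"type":"array"}}},"required":["commands"]}

```bash
ls; mkdir -p pics
python3 - <<'E'
from plant import sensors, snapshot, order, ctrl
import cv2,numpy as np
print(sensors.get_obs(), ctrl.grasp_offset)
for n in("scene","top","wrist"):
    s=snapshot(n); cv2.imwrite(f"pics/{n}0.png",s["color"]); np.savez(f"{n}0.npz",**s)
    print(n,s["mtx"].tolist(),s["xyz"],s["attitude"])
E
```

```text
pics
{'clock': 0.0, 'joint_pos': array([-5.98105703e+01,  2.05917056e+01,  6.33347504e-01, -2.01574188e-02,
       -7.01351916e+01, -1.65062591e+01]), 'qvel': array([-0.06028786, -0.00763085, -0.04228873, -0.00110275,  0.03761593,
       -0.03427722]), 'tau': array([-4.64042841e-04, -5.82710266e+01,  2.93048608e+01,  6.99710190e+00,
        6.69584144e-03, -9.17395141e-05]), 'tool_pos': array([ 0.1595237 , -0.65537464,  0.22561628]), 'orientation': array([-1.79991586e+02, -9.50785787e-02,  1.03676299e+02]), 'force': array([ 0.33991357, -0.07135003,  0.00136903]), 'moment': array([0.04419264, 0.0121329 , 0.02781339]), 'opening': 0.08729032403665579} 0.0188
scene [[389.0559173305722, 0.0, 274.7738596784142], [0.0, 389.0559173305722, 209.1841447593187], [0.0, 0.0, 1.0]] [1.16351054 0.44481469 0.71565258] [-129.39679168   -0.90742582  127.59531968]
top [[448.3752855340542, 0.0, 279.51387965789036], [0.0, 448.3752855340542, 211.54089911347373], [0.0, 0.0, 1.0]] [ 0.41114086 -0.00636102  1.24436923] [-1.72534482e+02 -1.21871645e-01 -8.87932032e+01]
wrist [[325.19226210127806, 0.0, 281.0932545585293], [0.0, 325.19226210127806, 208.7938749813616], [0.0, 0.0, 1.0]] [ 0.08344426 -0.67345546  0.38376829] [ 1.63319145e+02 -7.30862808e-02  1.03623463e+02]
```

View pics/scene0.png

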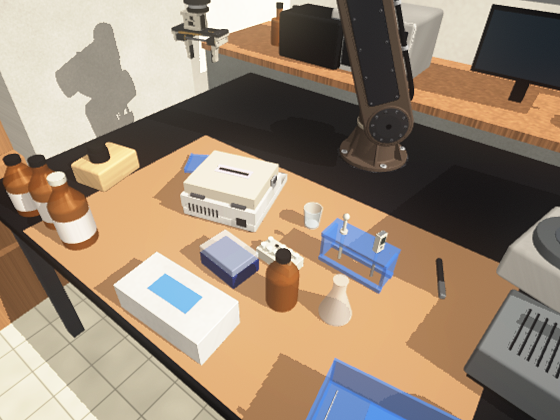

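View pics/top0.png

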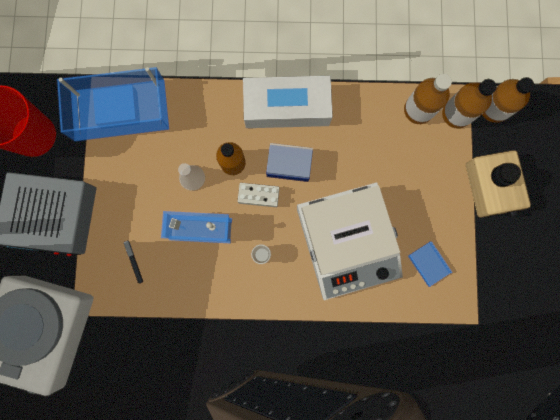

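View pics/wrist0.png

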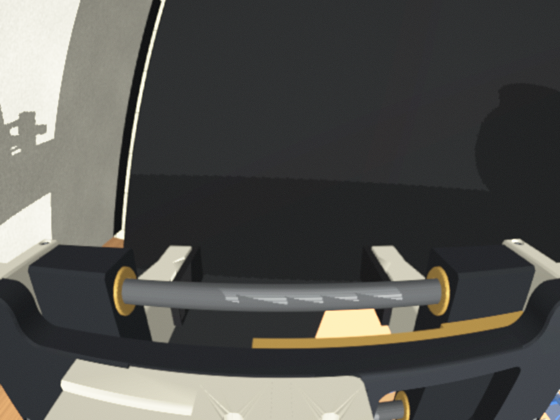

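Top view: the slot is at about (351,233), the probe handle at (173,224) and the retriever ball at (211,227), with the beaker, rack and flask nearby. Next I zoom in and measure.

```bash
cat > h.py <<'E'
import numpy as np,cv2
from scipy.spatial.transform import Rotation as R
def load(f): 
    d=np.load(f); return {k:d[k] for k in d.files}
def ray(s,u,v):
    m=s["mtx"]; d=np.array([(u-m[0,2])/m[0,0],(v-m[1,2])/m[1,1],1.])
    return s["xyz"],R.from_euler("xyz",s["attitude"],degrees=True).as_matrix()@d
def onz(s,u,v,z):
    o,d=ray(s,u,v); return o+d*(z-o[2])/d[2]
def depthpt(s,u,v):
    o,d=ray(s,u,v); return o+d*s["z_map"][int(round(v)),int(round(u))]
def proj(s,p):
    q=R.from_euler("xyz",s["attitude"],degrees=True).as_matrix().T@(np.array(p)-s["xyz"]); m=s["mtx"]
    return m[0,0]*q[0]/q[2]+m[0,2], m[1,1]*q[1]/q[2]+m[1,2]
def tri(r1,r2):
    (a,d),(b,e)=r1,r2
    t=np.linalg.lstsq(np.c_[d,-e],b-a,rcond=None)[0]
    p,q=a+d*t[0],b+e*t[1]; return (p+q)/2,np.linalg.norm(p-q)
E
python3 - <<'E'
from h import *
t=load("top0.npz"); s=load("scene0.npz")
for n,(u,v) in dict(slot=(351,233),cover=(320,215),probe=(175,222),ret=(211,226),standtop=(195,235),beaker=(261,254),bench=(140,200),bottle=(231,158),flask=(190,178)).items():
    print(n,depthpt(t,u,v).round(4))
for n,(u,v) in dict(slot=(234,170),probe=(381,236),ret=(346,217),cover=(215,175)).items(): print("s",n,depthpt(s,u,v).round(4))
a=cv2.resize(t["color"][185:285,150:250],None,fx=6,fy=6,interpolation=cv2.INTER_NEAREST)
cv2.imwrite("pics/a.png",a)
a=cv2.resize(s["color"][200:300,310:410],None,fx=6,fy=6,interpolation=cv2.INTER_NEAREST)
cv2.imwrite("pics/b.png",a)
a=cv2.resize(t["color"][180:300,290:410],None,fx=5,fy=5,interpolation=cv2.INTER_NEAREST)
cv2.imwrite("pics/c.png",a)
E
```

```text
slot [ 0.5088 -0.1881  0.1101]
cover [ 0.5529 -0.1089  0.1118]
probe [0.524  0.2519 0.1422]
ret [0.5158 0.1624 0.1438]
standtop [0.4963 0.2098 0.0961]
beaker [0.4547 0.043  0.0024]
bench [0.5977 0.3849 0.0054]
bottle [0.694  0.1216 0.1221]
flask [0.6505 0.2353 0.0683]
s slot [ 0.5065 -0.1928  0.1086]
s probe [0.5327 0.2601 0.1414]
s ret [0.524  0.1691 0.1409]
s cover [ 0.5577 -0.2163  0.1088]
```

View pics/a.png

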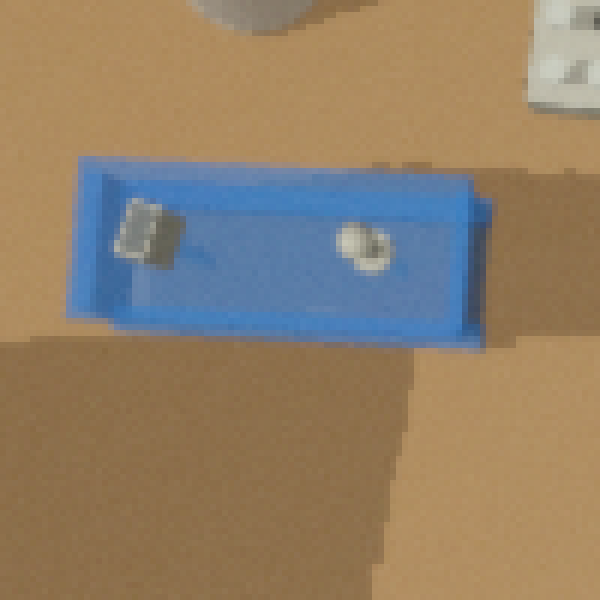

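View pics/b.png

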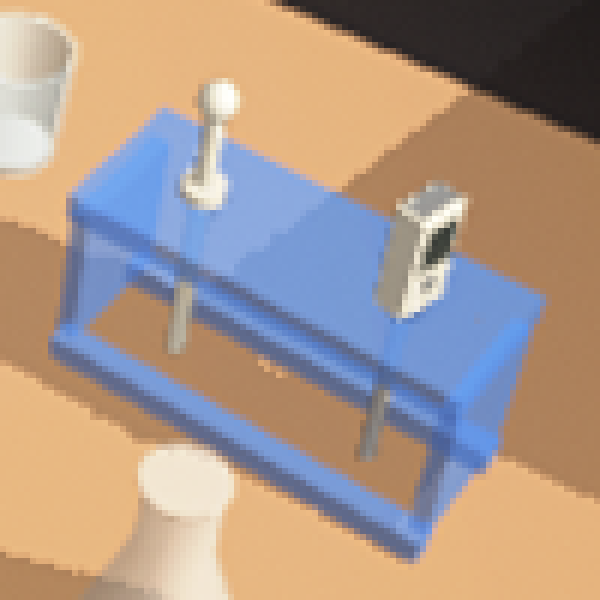

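View pics/c.png

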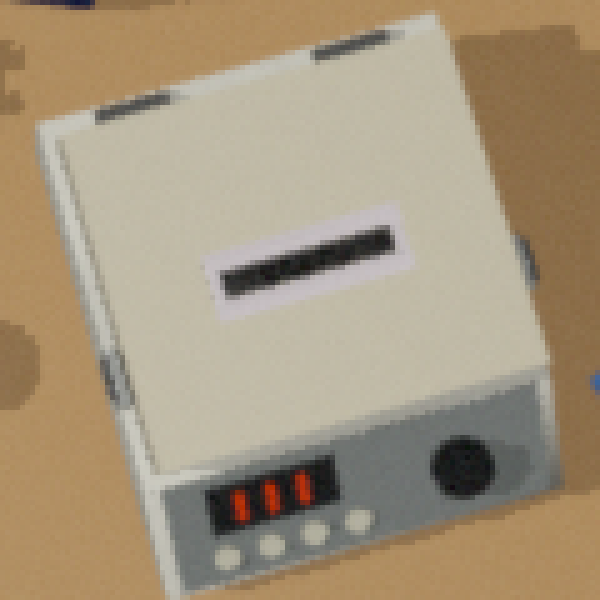

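Top crop: the handle's top face spans about crop (115–158, 200–258), long side close to world x. The slot's long axis is tilted in the picture. I'll measure both from both views.

Run:
```python
from h import *
t=load("top0.npz"); s=load("scene0.npz")
for nm,im,(u0,u1,v0,v1) in (("top",t,(325,378,218,250)),("scene",s,(212,256,160,182))):
    k=cv2.resize(im["color"][v0:v1,u0:u1],None,fx=8,fy=8,interpolation=cv2.INTER_CUBIC)
    g=cv2.cvtColor(k,cv2.COLOR_BGR2GRAY); th,m=cv2.threshold(g,0,255,cv2.THRESH_BINARY_INV+cv2.THRESH_OTSU)
    c=max(cv2.findContours(m,0,1)[0],key=cv2.contourArea)
    r=cv2.boxPoints(cv2.minAreaRect(c)); px=(r+.5)/8-.5+[u0,v0]
    P=np.array([onz(im,*p,.11) for p in px])
    allp=np.array([onz(im,*((p[0]+.5)/8-.5+np.array([u0,v0])),.11)[:2] for p in c]).astype(np.float32)
    rr=cv2.minAreaRect(allp*1000); print(nm,th,P.mean(0).round(4),"rect mm",rr)
    b=cv2.boxPoints(rr); e=[b[1]-b[0],b[2]-b[1]]; e=max(e,key=np.linalg.norm); print(" slot dir deg",np.degrees(np.arctan2(e[1],e[0]))%180)
# stand top rect from blue mask in top
c=cv2.cvtColor(t["color"],cv2.COLOR_BGR2HSV); m=cv2.inRange(c,(100,120,60),(125,255,255)); m[:, :155]=0;m[:,240:]=0;m[:205]=0;m[250:]=0
cc=max(cv2.findContours(m,0,1)[0],key=cv2.contourArea); print("stand px",cv2.minAreaRect(cc))
# probe top face by triangulation of corners
for n,a,b in (("probe top centre",(150+137/6-.5,185+229/6-.5),(310+433/6-.5,200+196/6-.5)),("ball",(150+352/6-.5,185+240/6-.5),(310+219/6-.5,200+100/6-.5))):
    print(n,onz(t,*a,.142 if 'p' in n else .14).round(4),onz(s,*b,.142 if 'p' in n else .14).round(4),tri(ray(t,*a),ray(s,*b)))
```

```text
top 120.0 [ 0.5115 -0.1884  0.11  ] rect mm ((511.5362548828125, -188.42413330078125), (13.94016170501709, 90.09819030761719), 17.118986129760742)
 slot dir deg 107.118996
scene 167.0 [ 0.513  -0.1893  0.11  ] rect mm ((512.9564819335938, -189.20814514160156), (12.025762557983398, 88.64107513427734), 17.031356811523438)
 slot dir deg 107.03134
stand px ((195.97393798828125, 227.21725463867188), (67.6280288696289, 26.237207412719727), 2.0825653076171875)
probe top centre [0.5223 0.2585 0.142 ] [0.5212 0.2561 0.142 ] (array([0.52243464, 0.2572985 , 0.14353879]), np.float64(0.0017016056631502454))
ball [0.5198 0.1701 0.14  ] [0.5204 0.1672 0.14  ] (array([0.52036588, 0.16873374, 0.14068751]), np.float64(0.0028579044880832002))
```

Call:
send_rows(commands=[[0.3,[0,0,0.2],[0,0,-0.015]],[0.3,[0.13,0.128,0.02],[0,0,-0.015]],[0.3,[0.13,0.128,0],[0,0,-0.015]],[0.3,[0.13,0.128,0],[0,0,-0.015]],[0.3,[0.13,0.128,0],[0,0,0]],[0.3,[0.13,0.128,0],[0,0,0]],[0.3,[0.13,0.128,0],[0,0,0]],[0.3,[0.13,0.128,0],[0,0,0]],[0.3,[0.1,0.128,0],[0,0,0]],[0.3,[0.02,0.18,0],[0,0,0]],[0.3,[0.02,0.18,0],[0,0,0]],[0.3,[0.02,0.18,0],[0,0,0]]])

```text
clock: 1.35
tool_pos: [0.4326, -0.2517, 0.2762]
orientation: [-179.8, -0.5, 80.6]
force: [0.4, 0.6, 0.3]
opening: 0.0613
```

Call:
send_rows(commands=[[0.3,[0.033,0.185,0],[0,0,0]],[0.3,[0.033,0.185,0],[0,0,0]],[0.3,[0.033,0.185,0],[0,0,0]],[0.3,[0.033,0.185,0],[0,0,0]],[0.3,[0.033,0.185,0],[0,0,0]],[0.3,[0.033,0.185,0],[0,0,0]],[0.3,[0.033,0.185,0],[0,0,0]],[0.3,[0.033,0.185,0],[0,0,0]],[0.3,[0.033,0.185,0],[0,0,0]],[0.3,[0.033,0.185,0],[0,0,0]],[0.3,[0.033,0.185,0],[0,0,0]],[0.3,[0,0,0],[0,0,0]]])

```text
clock: 2.55
tool_pos: [0.5205, 0.2835, 0.2758]
orientation: [-179.9, -0.6, 80.9]
force: [-0.3, -0.3, -0.7]
opening: 0.061
```

```bash
cat >> h.py <<'E'
def wray(s,u,v):
    m=s["mtx"]; x,y=(u-m[0,2])/m[0,0],(v-m[1,2])/m[1,1]; r=np.hypot(x,y)
    d=np.array([x*np.sinc(r/np.pi),y*np.sinc(r/np.pi),np.cos(r)])
    return s["xyz"],R.from_euler("xyz",s["attitude"],degrees=True).as_matrix()@d
def wonz(s,u,v,z):
    o,d=wray(s,u,v); return o+d*(z-o[2])/d[2]
def wproj(s,p):
    q=R.from_euler("xyz",s["attitude"],degrees=True).as_matrix().T@(np.array(p)-s["xyz"]); m=s["mtx"]
    rho=np.hypot(q[0],q[1]); th=np.arctan2(rho,q[2])
    return m[0,0]*th*q[0]/rho+m[0,2], m[1,1]*th*q[1]/rho+m[1,2]
E
python3 - <<'E'
from h import *
from plant import *
s=snapshot("wrist"); np.savez("wrist1.npz",**s); cv2.imwrite("pics/w1.png",s["color"])
print(s["xyz"],s["attitude"]); o=sensors.get_obs(); print(o["tool_pos"],o["orientation"],wproj(s,(.522,.257,.142)))
E
```

```text
[0.44319167 0.29469317 0.43396028] [163.44775232  -0.57035673  80.86118959]
[0.51995293 0.28159889 0.27587048] [-179.838454     -0.52910924   80.88867017] (np.float64(251.59790692297824), np.float64(205.8232440631411))
```

View pics/w1.png

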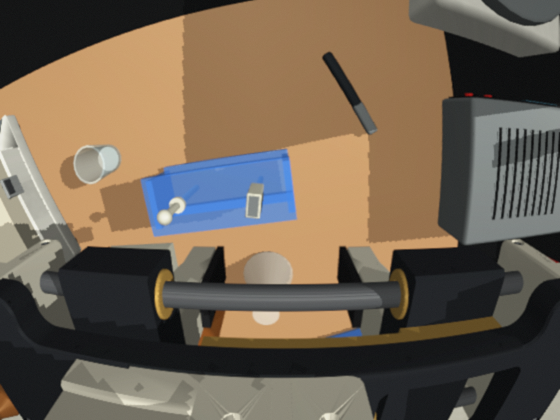

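Wrist view: the handle's top is at about (253,206) against a predicted (251.6,205.8), which agrees. I'll crop it to get the yaw.

Run:
```python
from h import *
s=load("wrist1.npz")
cv2.imwrite("pics/w1c.png",cv2.resize(s["color"][170:230,220:290],None,fx=10,fy=10,interpolation=cv2.INTER_CUBIC))
```

```text
(no output)
```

View pics/w1c.png

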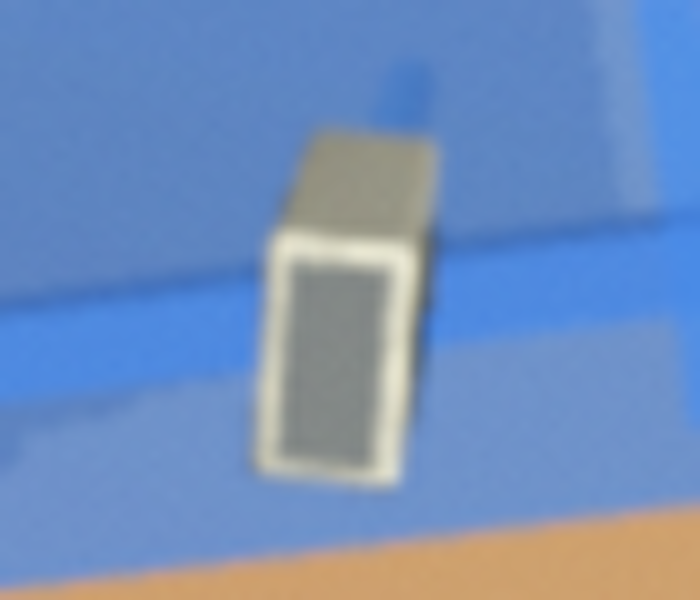

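Top-face corners in the crop: (272,228), (420,237), (400,488) and (255,472).

Run:
```python
from h import *
s=load("wrist1.npz")
c=[(272,228),(420,237),(400,488),(255,472)]
P=np.array([wonz(s,220+(a+.5)/10-.5,170+(b+.5)/10-.5,.142) for a,b in c]); print(P.round(4),P.mean(0))
for i,j in((0,1),(1,2),(3,2),(0,3)):
    d=P[j]-P[i]; print(np.linalg.norm(d),np.degrees(np.arctan2(d[1],d[0])))
```

```text
[[0.5085 0.2549 0.142 ]
 [0.5116 0.2683 0.142 ]
 [0.5353 0.2622 0.142 ]
 [0.5316 0.2489 0.142 ]] [0.52175236 0.25857013 0.142     ]
0.013759947304322314 76.98792676419691
0.02452800462178604 -14.53248227071981
0.013832710369987155 74.15798448579724
0.023846898040578997 -14.710265804599068
```

```bash
cat > go.py <<'E'
import sys
from h import *
from plant import sensors
def delta(p,yaw):
    o=sensors.get_obs(); Rn=R.from_euler("xyz",o["orientation"],degrees=True); Rt=R.from_euler("xyz",[180,0,yaw],degrees=True)
    print(round(o["clock"],2),o["tool_pos"].round(4),o["orientation"].round(2),"F",o["force"].round(2),"M",o["moment"].round(3),"op",round(o["opening"],4))
    print("shift",((np.array(p)-o["tool_pos"])/.25).round(4),"turn",((Rt*Rn.inv()).as_rotvec(degrees=True)/360).round(5))
if __name__=="__main__":
    a=list(map(float,sys.argv[1:])); delta(a[:3],a[3])
E
python3 go.py .5218 .2586 .101 75.4
```

```text
2.6 [0.52   0.2816 0.2759] [-179.84   -0.53   80.89] F [ 0.28 -0.11 -0.62] M [-0.075 -0.034 -0.008] op 0.0614
shift [ 0.0074 -0.092  -0.6995] turn [-0.00153 -0.00014 -0.01525]
```

Call:
send_rows(commands=[[0.4,[0.007,-0.092,0],[-0.0015,0,-0.0152]],[0.4,[0,0,-0.15],[0,0,0]],[0.4,[0,0,-0.15],[0,0,0]],[0.4,[0,0,0],[0,0,0]]])

```text
clock: 3.0
tool_pos: [0.5211, 0.2564, 0.1996]
orientation: [-180.0, -0.0, 75.2]
force: [-0.7, -0.1, -1.3]
opening: 0.0528
```

```bash
python3 go.py .5218 .2586 .101 75.4
python3 - <<'E'
from h import *
from plant import *
s=snapshot("wrist"); np.savez("wrist2.npz",**s); cv2.imwrite("pics/w2.png",s["color"])
print(wproj(s,(.5218,.2586,.142)))
E
```

```text
3.0 [0.5211 0.2564 0.1996] [-1.7999e+02 -3.0000e-02  7.5220e+01] F [-0.66 -0.15 -1.29] M [-0.145  0.012  0.024] op 0.0528
shift [ 0.0026  0.0089 -0.3945] turn [-8.e-05 -2.e-05  5.e-04]
(np.float64(283.9742513756264), np.float64(227.62814525024345))
```

View pics/w2.png

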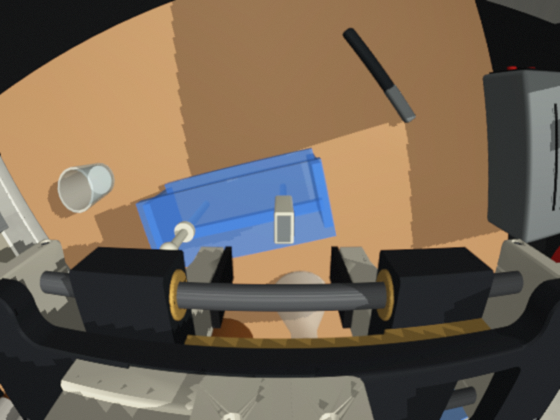

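The handle's top is at (284,228) against a predicted (284,227.6), so the aim is confirmed. I'll descend and grip.

Call:
send_rows(commands=[[0.4,[0.0026,0.009,-0.12],[0,0,0.0005]],[0.4,[0,0,-0.12],[0,0,0]],[0.4,[0,0,-0.1],[0,0,0]],[0.4,[0,0,-0.04],[0,0,0]],[0.4,[0,0,0],[0,0,0]]])

```text
clock: 3.55
tool_pos: [0.5292, 0.2612, 0.1172]
orientation: [179.2, -0.8, 75.5]
force: [0.3, 0.3, 0.0]
opening: 0.0525
```

```bash
python3 go.py .5218 .2586 .101 75.4
```

```text
3.55 [0.5292 0.2612 0.1172] [179.23  -0.79  75.5 ] F [0.29 0.26 0.01] M [-0.082  0.017 -0.028] op 0.0525
shift [-0.0295 -0.0104 -0.065 ] turn [-0.00158  0.00261 -0.00026]
```

Call:
send_rows(commands=[[0.4,[-0.03,-0.01,0],[-0.0016,0.0026,0]],[0.4,[0,0,0],[0,0,0]]])

```text
clock: 3.75
tool_pos: [0.5227, 0.2594, 0.1208]
orientation: [179.9, -0.1, 75.5]
force: [0.7, 0.2, -0.6]
opening: 0.0526
```

```bash
python3 go.py .5218 .2586 .101 75.4
```

```text
3.75 [0.5227 0.2594 0.1208] [ 1.799e+02 -1.000e-01  7.551e+01] F [ 0.68  0.19 -0.62] M [ 0.021 -0.063 -0.045] op 0.0526
shift [-0.0036 -0.0031 -0.0793] turn [-0.0002   0.00033 -0.00031]
```

Call:
send_rows(commands=[[0.4,[-0.003,-0.003,-0.03],[0,0,0]],[0.4,[-0.003,0,-0.025],[0,0,0]],[0.4,[-0.002,0,-0.02],[0,0,0]],[0.4,[0,0,0],[0,0,0]]])

```text
clock: 4.15
tool_pos: [0.5216, 0.2597, 0.1035]
orientation: [179.8, -0.3, 75.5]
force: [0.5, -0.9, -0.2]
opening: 0.0527
```

```bash
python3 go.py .5218 .2586 .101 75.4
```

```text
4.15 [0.5216 0.2597 0.1035] [179.75  -0.32  75.54] F [ 0.52 -0.86 -0.24] M [-0.099 -0.003 -0.02 ] op 0.0527
shift [ 0.001  -0.0043 -0.0099] turn [-0.0007   0.00089 -0.0004 ]
```

Call:
send_rows(commands=[[0.4,[0,-0.004,-0.008],[-0.0007,0.0009,-0.0004]],[0.4,[0,0,0],[0,0,0]],[0.8,[0,0,0],[0,0,0]],[1,[0,0,0],[0,0,0]],[1,[0,0,0],[0,0,0]],[1,[0,0,0],[0,0,0]],[1,[0,0,0],[0,0,0]]])

```text
clock: 4.85
tool_pos: [0.5217, 0.2586, 0.1012]
orientation: [-180.0, 0.1, 75.4]
force: [-0.1, 0.5, -0.0]
opening: 0.0177
```

```bash
python3 go.py .5218 .2586 .101 75.4
```

```text
4.85 [0.5217 0.2586 0.1012] [-1.7997e+02  6.0000e-02  7.5390e+01] F [-0.08  0.52 -0.04] M [-0.009 -0.01   0.044] op 0.0177
shift [ 0.0003 -0.0001 -0.0008] turn [ 1.4e-04 -1.2e-04  2.0e-05]
```

Call:
send_rows(commands=[[1,[0,0,0],[0,0,0]],[1,[0,0,0],[0,0,0]],[1,[0,0,0],[0,0,0]]])

```text
clock: 5.15
tool_pos: [0.5217, 0.2586, 0.1012]
orientation: [-180.0, 0.1, 75.4]
force: [-0.7, 0.2, -0.1]
opening: 0.0135
```

```bash
python3 go.py .5218 .2586 .25 75.4
```

```text
5.15 [0.5217 0.2586 0.1012] [-1.7997e+02  5.0000e-02  7.5390e+01] F [-0.71  0.24 -0.06] M [-0.023 -0.022 -0.033] op 0.0135
shift [5.000e-04 1.000e-04 5.951e-01] turn [ 1.2e-04 -1.2e-04  3.0e-05]
```

Call:
send_rows(commands=[[1,[0,0,0.03],[0,0,0]],[1,[0,0,0.03],[0,0,0]],[1,[0,0,0.03],[0,0,0]]])

```text
clock: 5.45
tool_pos: [0.521, 0.2581, 0.1243]
orientation: [-179.9, 0.2, 75.4]
force: [-0.2, 0.6, -1.1]
opening: 0.0141
```

```bash
python3 go.py .5218 .2586 .25 75.4
```

```text
5.45 [0.521  0.2581 0.1243] [-1.7989e+02  1.6000e-01  7.5380e+01] F [-0.19  0.61 -1.14] M [ 0.069 -0.053 -0.003] op 0.0141
shift [0.003  0.0022 0.5028] turn [ 3.6e-04 -4.0e-04  5.0e-05]
```

Call:
send_rows(commands=[[1,[0.004,0.002,0.05],[0.0002,-0.0002,0]],[1,[0.003,0.001,0.05],[0,0,0]],[1,[0.003,0.001,0.05],[0,0,0]],[1,[0.003,0.001,0.05],[0,0,0]]])

```text
clock: 5.85
tool_pos: [0.5238, 0.2589, 0.1791]
orientation: [-179.9, 0.1, 75.4]
force: [-1.3, -0.4, -3.0]
opening: 0.014
```

```bash
python3 go.py .5218 .2586 .275 75.4
```

```text
5.85 [0.5238 0.2589 0.1791] [-1.7992e+02  8.0000e-02  7.5380e+01] F [-1.27 -0.35 -2.98] M [-0.495  0.752 -0.031] op 0.014
shift [-0.0082 -0.0014  0.3835] turn [ 1.7e-04 -2.8e-04  6.0e-05]
```

Call:
send_rows(commands=[[1,[-0.008,-0.001,0],[0,0,0]],[1,[0,0,0.02],[0,0,0]],[1,[0,0,0.03],[0,0,0]]])

```text
clock: 6.15
tool_pos: [0.5221, 0.2589, 0.1945]
orientation: [180.0, -0.1, 75.4]
force: [-0.0, 1.3, -1.7]
opening: 0.0136
```

```bash
python3 go.py .5218 .2586 .275 75.4
```

```text
6.15 [0.5221 0.2589 0.1945] [ 1.800e+02 -5.000e-02  7.537e+01] F [-0.04  1.33 -1.71] M [-0.025 -0.012  0.02 ] op 0.0136
shift [-0.0011 -0.0013  0.3219] turn [-1.4e-04  4.0e-05  8.0e-05]
```

Call:
send_rows(commands=[[1,[0,0,0.08],[0,0,0]],[1,[0,0,0.12],[0,0,0]],[1,[0,0,0.12],[0,0,0]],[1,[0,0,0.06],[0,0,0]],[1,[0,0,0],[0,0,0]]])

```text
clock: 6.65
tool_pos: [0.5222, 0.2588, 0.2948]
orientation: [179.9, -0.1, 75.4]
force: [-0.6, -0.2, -1.3]
opening: 0.014
```

```bash
python3 go.py .505 -.1 .29 107.1;  python3 - <<'E'
from h import *
from plant import *
for n in ("scene","top"):
    s=snapshot(n); np.savez(n+"1.npz",**s); cv2.imwrite(f"pics/{n}1.png",s["color"])
E
```

```text
6.65 [0.5222 0.2588 0.2948] [ 1.7993e+02 -8.0000e-02  7.5400e+01] F [-0.62 -0.18 -1.32] M [ 0.008 -0.004  0.033] op 0.014
shift [-0.0688 -1.4353 -0.0193] turn [-0.00022  0.00019  0.08807]
```

View pics/scene1.png

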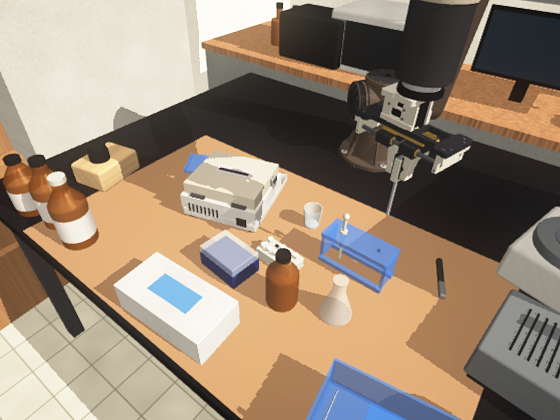

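Run:
```python
from h import *
s=load("scene1.npz")
for z in (.31,.285,.25,.22,.196): print(z,np.round(proj(s,(.5222,.2588,z)),1))
cv2.imwrite("pics/s1c.png",cv2.resize(s["color"][145:225,360:430],None,fx=8,fy=7.5 if 0 else 8,interpolation=cv2.INTER_CUBIC)[:600])
```

```text
0.31 [399.6 168.1]
0.285 [396.7 178.9]
0.25 [393.  193.3]
0.22 [389.9 205. ]
0.196 [387.6 214. ]
```

View pics/s1c.png

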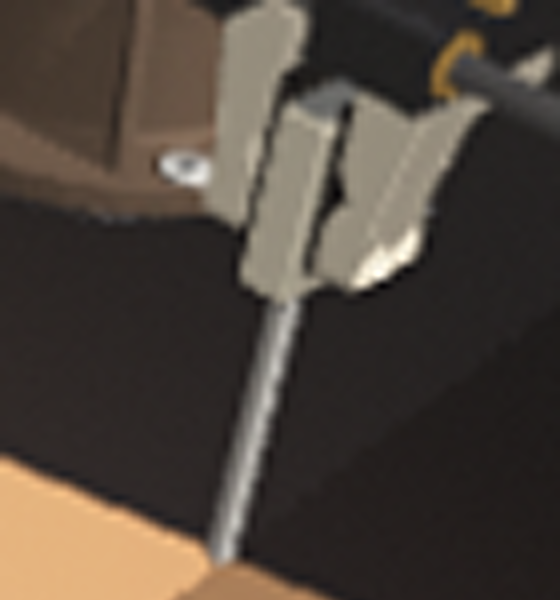

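Call:
send_rows(commands=[[1,[-0.007,-0.08,0],[0,0,0.008]],[1,[-0.007,-0.16,0],[0,0,0.009]],[1,[-0.007,-0.16,0],[0,0,0.009]],[1,[-0.007,-0.16,0],[0,0,0.009]],[1,[-0.007,-0.16,0],[0,0,0.009]],[1,[-0.007,-0.16,0],[0,0,0.009]],[1,[-0.007,-0.16,0],[0,0,0.009]],[1,[-0.007,-0.16,0],[0,0,0.009]],[1,[-0.007,-0.16,0],[0,0,0.009]],[1,[-0.007,-0.16,0],[0,0,0.008]],[1,[0,-0.08,0],[0,0,0]],[1,[0,0,0],[0,0,0]]])

```text
clock: 7.95
tool_pos: [0.4923, -0.1565, 0.272]
orientation: [-178.4, 0.3, 108.6]
force: [-0.6, 0.9, -0.9]
opening: 0.0137
```

```bash
python3 go.py .5032 -.1598 .25 107.1
```

```text
7.95 [ 0.4923 -0.1565  0.272 ] [-178.42    0.29  108.58] F [-0.62  0.86 -0.89] M [ 0.129 -0.007 -0.028] op 0.0137
shift [ 0.0435 -0.0132 -0.0879] turn [ 0.00212 -0.00393 -0.00411]
```

Call:
send_rows(commands=[[1,[0.043,-0.013,0],[0.0021,-0.0039,-0.0041]],[1,[0,0,0],[0,0,0]]])

```text
clock: 8.15
tool_pos: [0.503, -0.1598, 0.2697]
orientation: [-179.9, -0.1, 106.9]
force: [-0.3, 0.4, -1.3]
opening: 0.014
```

```bash
python3 go.py .5032 -.1598 .225 107.1
```

```text
8.15 [ 0.503  -0.1598  0.2697] [-1.7994e+02 -1.1000e-01  1.0690e+02] F [-0.27  0.38 -1.32] M [ 0.037  0.026 -0.012] op 0.014
shift [ 8.000e-04 -1.000e-04 -1.788e-01] turn [-0.00024 -0.00025  0.00057]
```

Call:
send_rows(commands=[[1,[0,0,-0.06],[0,0,0.0005]],[1,[0,0,-0.06],[0,0,0]],[1,[0,0,-0.04],[0,0,0]],[1,[0,0,0],[0,0,0]]])

```text
clock: 8.55
tool_pos: [0.5038, -0.157, 0.2275]
orientation: [-180.0, -0.2, 107.2]
force: [-0.6, -0.1, 0.7]
opening: 0.0137
```

```bash
python3 go.py .5032 -.1598 .225 107.1;  python3 - <<'E'
from h import *
from plant import *
for n in ("scene","top","wrist"):
    s=snapshot(n); np.savez(n+"2.npz",**s); cv2.imwrite(f"pics/{n}2.png",s["color"])
s=load("scene2.npz"); cv2.imwrite("pics/s2c.png",cv2.resize(s["color"][130:200,190:270],None,fx=8,fy=8,interpolation=cv2.INTER_CUBIC))
E
```

```text
8.55 [ 0.5038 -0.157   0.2275] [-1.7997e+02 -1.6000e-01  1.0719e+02] F [-0.56 -0.15  0.75] M [-0.005  0.017  0.017] op 0.0137
shift [-0.0025 -0.0113 -0.0099] turn [-0.00041 -0.0002  -0.00025]
```

View pics/s2c.png

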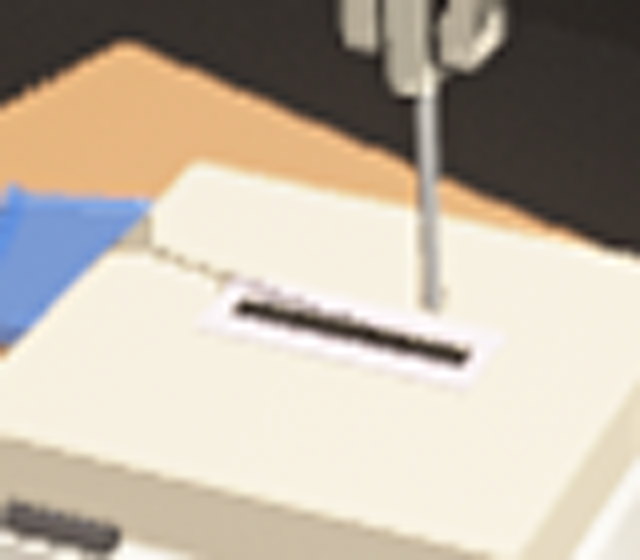

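View pics/wrist2.png

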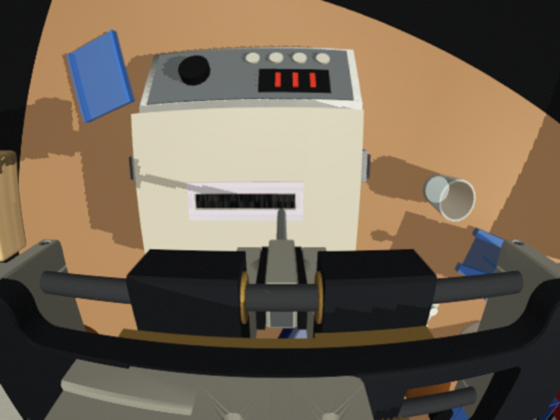

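View pics/top2.png

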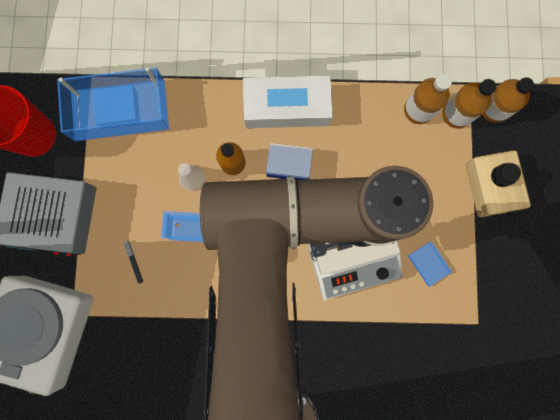

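Wrist view: the slot runs from (195,201) to (296,201), with the stem tip just in front of it near (281,209). Scene crop: the tip is at crop (432,308). Now I'll triangulate the tip against the slot.

Run:
```python
from h import *
w=load("wrist2.npz"); s=load("scene2.npz")
u0,u1,v0,v1=180,310,185,225
cv2.imwrite("pics/w2c.png",cv2.resize(w["color"][v0:v1+15,u0:u1],None,fx=6,fy=6,interpolation=cv2.INTER_CUBIC))
k=cv2.resize(w["color"][v0:v1,u0:u1],None,fx=8,fy=8,interpolation=cv2.INTER_CUBIC)
m=cv2.inRange(cv2.cvtColor(k,cv2.COLOR_BGR2GRAY),0,110)
m=cv2.morphologyEx(m,cv2.MORPH_OPEN,np.ones((25,25)))
c=max(cv2.findContours(m,0,1)[0],key=cv2.contourArea)
p=np.array([wonz(w,(q[0][0]+.5)/8-.5+u0,(q[0][1]+.5)/8-.5+v0,.11)[:2] for q in c],np.float32)*1000
print(cv2.minAreaRect(p))
k=cv2.resize(s["color"][160:182,212:256],None,fx=8,fy=8,interpolation=cv2.INTER_CUBIC)
m=cv2.inRange(cv2.cvtColor(k,cv2.COLOR_BGR2GRAY),0,140)
c=max(cv2.findContours(m,0,1)[0],key=cv2.contourArea)
p=np.array([onz(s,(q[0][0]+.5)/8-.5+212,(q[0][1]+.5)/8-.5+160,.11)[:2] for q in c],np.float32)*1000
print("scene",cv2.minAreaRect(p))
for z in (.2,.16,.1285): print(z, "scene crop",(np.array(proj(s,(.5038,-.157,z)))-[190,130]+.5)*8,"wrist crop",(np.array(wproj(w,(.5038,-.157,z)))-[180,185]+.5)*6)
```

```text
((518.7935791015625, -186.4739227294922), (28.65407943725586, 89.55438995361328), 16.09473419189453)
scene ((512.1172485351562, -189.38729858398438), (11.545061111450195, 87.56143951416016), 16.956308364868164)
0.2 scene crop [428.92991634 124.12341405] wrist crop [608.24636795 343.34249361]
0.16 scene crop [433.21758276 229.19613571] wrist crop [607.98624643 218.37863001]
0.1285 scene crop [436.44951937 308.39734733] wrist crop [607.83485443 144.58542343]
```

View pics/w2c.png

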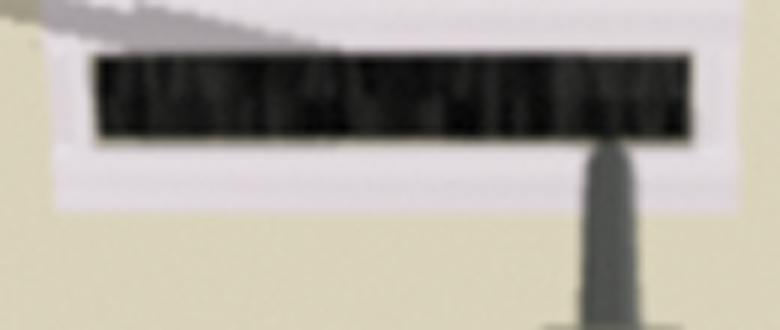

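Run:
```python
from h import *
w=load("wrist2.npz")
P=np.array([wonz(w,180+(a+.5)/6-.5,185+(b+.5)/6-.5,.11)[:2] for a,b in ((96,53),(691,53),(692,138),(98,141))])
print(P.round(4),P.mean(0))
for i,j in((0,1),(1,2),(3,2),(0,3)):
    d=P[j]-P[i]; print(np.linalg.norm(d),np.degrees(np.arctan2(d[1],d[0])))
```

```text
[[ 0.518  -0.2327]
 [ 0.4922 -0.1477]
 [ 0.5045 -0.1436]
 [ 0.5314 -0.2293]] [ 0.51153252 -0.18833704]
0.0887697490728658 106.91775632968779
0.012984258236965808 18.455920642687964
0.08975761703254811 107.40774516484065
0.013761876550280307 14.268693792512096
```

The slot centre agrees in all views: (0.5115, -0.188), direction 107.1°. I'll enter at +30 mm along the slot.

```bash
python3 go.py .5027 -.1597 .2145 107.1
```

```text
8.7 [ 0.5049 -0.1575  0.2295] [ 1.7987e+02 -8.0000e-02  1.0719e+02] F [ 0.72 -0.02  0.29] M [-0.001 -0.053  0.023] op 0.0138
shift [-0.0086 -0.0089 -0.06  ] turn [-0.00031  0.00029 -0.00025]
```

Call:
send_rows(commands=[[1,[-0.0086,-0.0089,0],[0,0,0]],[1,[0,0,-0.03],[0,0,0]],[1,[0,0,-0.03],[0,0,0]],[1,[0,0,0],[0,0,0]]])

```text
clock: 9.1
tool_pos: [0.5034, -0.1597, 0.2151]
orientation: [179.7, -0.0, 107.2]
force: [-0.6, -0.1, -0.9]
opening: 0.0137
```

```bash
python3 go.py .5027 -.1597 .2 107.1
```

```text
9.1 [ 0.5034 -0.1597  0.2151] [ 1.7968e+02 -2.0000e-02  1.0721e+02] F [-0.65 -0.08 -0.94] M [0.034 0.061 0.047] op 0.0137
shift [-0.0028  0.0001 -0.0606] turn [-0.00032  0.00082 -0.0003 ]
```

Call:
send_rows(commands=[[1,[-0.003,0,-0.02],[-0.0003,0.0008,-0.0003]],[1,[0,0,-0.02],[0,0,0]],[1,[0,0,-0.02],[0,0,0]],[1,[0,0,0],[0,0,0]]])

```text
clock: 9.5
tool_pos: [0.5024, -0.1599, 0.1984]
orientation: [-179.9, -0.0, 107.1]
force: [-1.1, 0.1, -0.7]
opening: 0.0139
```

```bash
python3 go.py .5027 -.1597 .185 107.1;  python3 - <<'E'
from h import *
from plant import *
s=snapshot("wrist"); np.savez("wrist3.npz",**s)
cv2.imwrite("pics/w3c.png",cv2.resize(s["color"][180:240,180:310],None,fx=6,fy=6,interpolation=cv2.INTER_CUBIC))
s=snapshot("scene")
cv2.imwrite("pics/s3c.png",cv2.resize(s["color"][130:200,190:270],None,fx=8,fy=8,interpolation=cv2.INTER_CUBIC))
E
```

```text
9.5 [ 0.5024 -0.1599  0.1984] [-1.7994e+02 -1.0000e-02  1.0707e+02] F [-1.06  0.09 -0.71] M [ 0.089  0.016 -0.019] op 0.0139
shift [ 0.0013  0.0007 -0.0537] turn [ 1.0e-05 -1.6e-04  8.0e-05]
```

View pics/w3c.png

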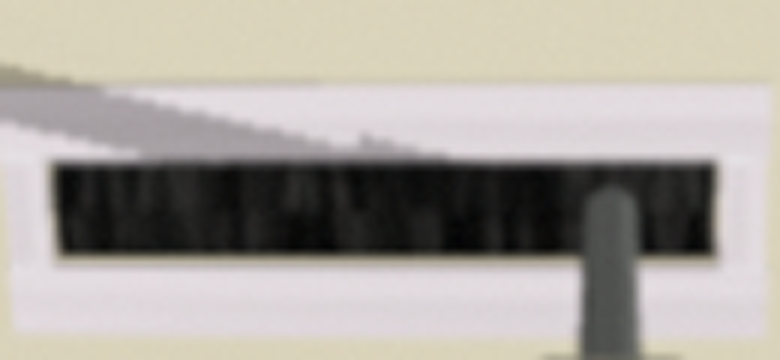

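View pics/s3c.png

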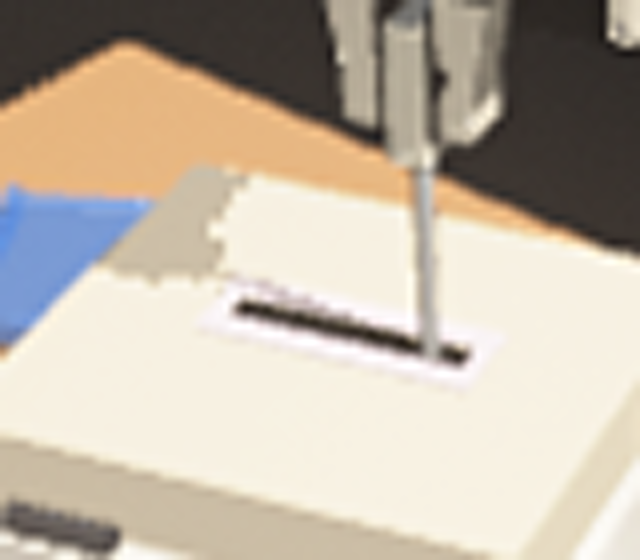

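Run:
```python
from h import *
w=load("wrist3.npz"); s=load("scene2.npz")
for z in (.115,.11,.105,.0992): print(z,"scene",(np.array(proj(s,(.5024,-.1599,z)))-[190,130]+.5)*8,"wrist",(np.array(wproj(w,(.5024,-.1599,z)))-[180,180]+.5)*6)
```

```text
0.115 scene [434.10454154 336.68028169] wrist [604.40157028 219.05798242]
0.11 scene [434.60825898 348.77082408] wrist [604.49857971 207.46165825]
0.105 scene [435.10900737 360.79010152] wrist [604.59218437 196.28511079]
0.0992 scene [435.68619041 374.64401125] wrist [604.69672422 183.81766179]
```

The stem is inside the slot and centred across it (wrist crop 207 against a slot centre of 209). I'll descend gently to the block.

Call:
send_rows(commands=[[1,[0.001,0,-0.016],[0,0,0]],[1,[0,0,-0.016],[0,0,0]],[1,[0,0,-0.016],[0,0,0]],[1,[0,0,0],[0,0,0]]])

```text
clock: 10.0
tool_pos: [0.5034, -0.1599, 0.1866]
orientation: [179.9, 0.0, 107.1]
force: [0.3, -0.2, -1.6]
opening: 0.0138
```

```bash
python3 go.py .5027 -.1597 .18 107.1
```

```text
10.0 [ 0.5034 -0.1599  0.1866] [1.7995e+02 3.0000e-02 1.0708e+02] F [ 0.34 -0.15 -1.6 ] M [ 0.014  0.006 -0.009] op 0.0138
shift [-0.0028  0.001  -0.0266] turn [5.0e-05 1.7e-04 5.0e-05]
```

Call:
send_rows(commands=[[1,[-0.003,0,-0.01],[0,0,0]],[1,[0,0,-0.008],[0,0,0]],[1,[0,0,0],[0,0,0]]])

```text
clock: 10.3
tool_pos: [0.5026, -0.16, 0.1817]
orientation: [180.0, 0.0, 107.1]
force: [0.1, 0.4, 0.1]
opening: 0.0138
```

```bash
python3 go.py .5027 -.1597 .18 107.1
```

```text
10.3 [ 0.5026 -0.16    0.1817] [1.7995e+02 4.0000e-02 1.0709e+02] F [0.08 0.35 0.05] M [-0.014 -0.017  0.018] op 0.0138
shift [ 0.0005  0.0011 -0.007 ] turn [6.0e-05 1.5e-04 3.0e-05]
```

Call:
send_rows(commands=[[1,[0,0,-0.004],[0,0,0]],[1,[0,0,0],[0,0,0]]])

```text
clock: 10.5
tool_pos: [0.5027, -0.16, 0.1808]
orientation: [179.9, 0.0, 107.1]
force: [0.1, 0.1, -1.0]
opening: 0.014
```

Call:
send_rows(commands=[[1,[0,0,-0.004],[0,0,0]],[1,[0,0,0],[0,0,0]]])

```text
clock: 10.7
tool_pos: [0.5028, -0.16, 0.1798]
orientation: [179.9, 0.0, 107.1]
force: [-0.0, 0.2, -0.5]
opening: 0.0137
```

Call:
send_rows(commands=[[1,[0,0,-0.004],[0,0,0]],[1,[0,0,0],[0,0,0]]])

```text
clock: 10.9
tool_pos: [0.503, -0.16, 0.179]
orientation: [179.9, 0.1, 107.1]
force: [0.2, 0.3, 0.3]
opening: 0.0141
```

Call:
send_rows(commands=[[1,[0,0,-0.003],[0,0,0]],[1,[0,0,0],[0,0,0]]])

```text
clock: 11.1
tool_pos: [0.503, -0.1601, 0.1788]
orientation: [179.9, 0.1, 107.1]
force: [-1.2, 1.0, 1.8]
opening: 0.0139
```

Call:
send_rows(commands=[[1,[0,0,-0.003],[0,0,0]],[1,[0,0,0],[0,0,0]]])

```text
clock: 11.3
tool_pos: [0.503, -0.1601, 0.1787]
orientation: [179.9, 0.1, 107.1]
force: [-1.4, 1.6, 2.3]
opening: 0.0141
```

Contact with the block face is at TCP z≈0.1788. I'll slide along the slot toward -y with a light down-push.

Call:
send_rows(commands=[[1,[0.0018,-0.0076,-0.003],[0,0,0]],[1,[0.0024,-0.0076,-0.003],[0,0,0]]])

```text
clock: 11.5
tool_pos: [0.504, -0.1622, 0.1783]
orientation: [179.8, -0.1, 107.1]
force: [-4.6, 9.4, 13.8]
opening: 0.0138
```

```bash
cat > sl.py <<'E'
from h import *
from plant import sensors
o=sensors.get_obs(); d=o["tool_pos"][:2]-[.5115,-.1884]; a=np.radians(107.1)
u=np.array([np.cos(a),np.sin(a)]); n=np.array([np.sin(a),-np.cos(a)])
f=o["force"]; m=o["moment"]
Rt=R.from_euler("xyz",[180,0,107.1],degrees=True)*R.from_euler("xyz",o["orientation"],degrees=True).inv()
print("t %.2f s %.1f lat %.1f z %.1f mm | F s %.1f lat %.1f z %.1f | M"%(o["clock"],d@u*1e3,d@n*1e3,o["tool_pos"][2]*1e3,f[:2]@u,f[:2]@n,f[2]),m.round(2),"turn",(Rt.as_rotvec(degrees=True)/360).round(5),"op %.4f"%o["opening"])
E
python3 sl.py
```

```text
t 11.50 s 27.2 lat 0.5 z 178.3 mm | F s 10.3 lat -1.6 z 13.8 | M [4.48 2.44 0.03] turn [-3.1e-04  5.4e-04 -4.0e-05] op 0.0138
```

Call:
send_rows(commands=[[1,[0,0,0.003],[0,0,0]],[1,[0,0,0],[0,0,0]]])

```text
clock: 11.7
tool_pos: [0.5041, -0.1618, 0.179]
orientation: [179.7, -0.1, 107.1]
force: [-0.1, 0.3, 0.3]
opening: 0.0137
```

```bash
python3 sl.py
```

```text
t 11.70 s 27.7 lat 0.7 z 179.0 mm | F s 0.3 lat -0.0 z 0.3 | M [-0.14  0.01 -0.  ] turn [-4.5e-04  6.1e-04 -5.0e-05] op 0.0137
```

Call:
send_rows(commands=[[1,[0.0004,-0.008,0.001],[-0.0004,0.0006,0]],[1,[0,0,-0.004],[0,0,0]],[1,[0,0,0],[0,0,0]]])

```text
clock: 12.0
tool_pos: [0.5045, -0.1644, 0.1786]
orientation: [-180.0, 0.0, 107.1]
force: [-2.5, 2.4, 3.1]
opening: 0.014
```

```bash
python3 sl.py
```

```text
t 12.00 s 25.0 lat 0.4 z 178.6 mm | F s 3.0 lat -1.7 z 3.1 | M [1.22 0.88 0.05] turn [ 1.3e-04  1.0e-05 -1.0e-04] op 0.0140
```

Call:
send_rows(commands=[[1,[0,0,0.004],[0,0,0]],[1,[0.0014,-0.0078,0],[0,0,0]],[1,[0,0,-0.004],[0,0,0]],[1,[0,0,-0.003],[0,0,0]],[1,[0,0,0],[0,0,0]]])

```text
clock: 12.5
tool_pos: [0.5051, -0.1671, 0.1785]
orientation: [-180.0, 0.1, 107.1]
force: [-2.3, 1.1, 3.9]
opening: 0.0139
```

```bash
python3 sl.py
```

```text
t 12.50 s 22.3 lat 0.1 z 178.5 mm | F s 1.7 lat -1.9 z 3.9 | M [1.   0.79 0.01] turn [ 2.4e-04  0.0e+00 -9.0e-05] op 0.0139
```

Call:
send_rows(commands=[[1,[0,0,0.004],[0,0,0]],[1,[0.0018,-0.006,0],[0,0,0]],[1,[0,0,-0.004],[0,0,0]],[1,[0,0,-0.003],[0,0,0]],[1,[0,0,0],[0,0,0]]])

```text
clock: 13.0
tool_pos: [0.5057, -0.1696, 0.1772]
orientation: [-179.9, 0.1, 107.1]
force: [0.3, -2.3, -1.1]
opening: 0.014
```

Call:
send_rows(commands=[[1,[0,0,0.004],[0,0,0]],[1,[0.0018,-0.006,0],[0,0,0]],[1,[0,0,-0.004],[0,0,0]],[1,[0,0,-0.003],[0,0,0]],[1,[0,0,0],[0,0,0]]])

```text
clock: 13.5
tool_pos: [0.5057, -0.1708, 0.1756]
orientation: [-179.9, 0.1, 107.1]
force: [-0.1, -1.8, -0.4]
opening: 0.0138
```

```bash
python3 sl.py
```

```text
t 13.50 s 18.6 lat -0.3 z 175.6 mm | F s -1.7 lat -0.7 z -0.4 | M [-0.1  -0.04 -0.  ] turn [ 2.8e-04 -2.1e-04 -1.0e-05] op 0.0138
```

The tip dropped: z went from 178.5 to 175.6 with no upward force at s≈18.6 mm. That is the well, so I'll lower gently.

Call:
send_rows(commands=[[1,[0,0,-0.006],[0,0,0]],[1,[0,0,-0.006],[0,0,0]],[1,[0,0,0],[0,0,0]]])

```text
clock: 13.8
tool_pos: [0.5058, -0.1708, 0.1724]
orientation: [-179.9, 0.1, 107.1]
force: [0.8, 0.0, -1.3]
opening: 0.014
```

```bash
python3 sl.py
```

```text
t 13.80 s 18.5 lat -0.3 z 172.4 mm | F s -0.2 lat 0.7 z -1.3 | M [-0.15 -0.05 -0.01] turn [ 3.1e-04 -2.0e-04 -4.0e-05] op 0.0140
```

Call:
send_rows(commands=[[1,[0,0,-0.012],[0.0003,-0.0002,0]],[1,[0,0,-0.012],[0,0,0]],[1,[0,0,0],[0,0,0]]])

```text
clock: 14.1
tool_pos: [0.5057, -0.171, 0.1659]
orientation: [-180.0, 0.0, 107.1]
force: [0.9, -0.7, -1.1]
opening: 0.0138
```

```bash
python3 sl.py
```

```text
t 14.10 s 18.4 lat -0.5 z 165.9 mm | F s -1.0 lat 0.7 z -1.1 | M [-0.2   0.08  0.02] turn [ 3.e-05 -0.e+00 -5.e-05] op 0.0138
```

Call:
send_rows(commands=[[1,[0,0,-0.014],[0,0,0]],[1,[0,0,-0.014],[0,0,0]],[1,[0,0,-0.014],[0,0,0]],[1,[0,0,0],[0,0,0]]])

```text
clock: 14.5
tool_pos: [0.5056, -0.171, 0.1543]
orientation: [-180.0, 0.0, 107.1]
force: [-0.3, 0.1, -1.2]
opening: 0.0137
```

```bash
python3 sl.py
```

```text
t 14.50 s 18.3 lat -0.5 z 154.3 mm | F s 0.2 lat -0.3 z -1.2 | M [-0.28 -0.05  0.02] turn [ 4.e-05 -3.e-05 -3.e-05] op 0.0137
```

Call:
send_rows(commands=[[1,[0,0,-0.012],[0,0,0]],[1,[0,0,-0.012],[0,0,0]],[1,[0,0,-0.008],[0,0,0]],[1,[0,0,0],[0,0,0]]])

```text
clock: 14.9
tool_pos: [0.5056, -0.171, 0.1455]
orientation: [-180.0, 0.0, 107.1]
force: [0.3, -0.7, -1.0]
opening: 0.0137
```

```bash
python3 sl.py
```

```text
t 14.90 s 18.3 lat -0.5 z 145.5 mm | F s -0.7 lat 0.1 z -1.0 | M [-0.32 -0.03  0.01] turn [ 4.e-05 -5.e-05 -4.e-05] op 0.0137
```

Floor expected at about 143.8 mm. I'll take small steps from here.

Call:
send_rows(commands=[[1,[0,0,-0.004],[0,0,0]],[1,[0,0,0],[0,0,0]]])

```text
clock: 15.1
tool_pos: [0.5056, -0.171, 0.1444]
orientation: [-180.0, 0.0, 107.1]
force: [0.8, -0.9, -1.1]
opening: 0.0138
```

Call:
send_rows(commands=[[1,[0,0,-0.003],[0,0,0]],[1,[0,0,0],[0,0,0]]])

```text
clock: 15.3
tool_pos: [0.5057, -0.1711, 0.1439]
orientation: [-180.0, 0.0, 107.1]
force: [0.5, -0.0, -0.3]
opening: 0.0139
```

Call:
send_rows(commands=[[1,[0,0,-0.003],[0,0,0]],[1,[0,0,0],[0,0,0]]])

```text
clock: 15.5
tool_pos: [0.5058, -0.171, 0.1438]
orientation: [180.0, 0.0, 107.1]
force: [-1.8, -0.4, 1.8]
opening: 0.0139
```

Call:
send_rows(commands=[[1,[0,0,-0.003],[0,0,0]],[1,[0,0,0],[0,0,0]]])

```text
clock: 15.7
tool_pos: [0.5058, -0.171, 0.1437]
orientation: [180.0, 0.0, 107.1]
force: [-0.9, 0.1, 2.0]
opening: 0.0139
```

```bash
python3 sl.py
```

```text
t 15.70 s 18.2 lat -0.3 z 143.7 mm | F s 0.4 lat -0.8 z 2.0 | M [ 0.11  0.66 -0.  ] turn [ 0.0001   0.00012 -0.00013] op 0.0139
```

Floor contact is at 143.7 mm, 35 mm below the face, with +2 N. I'll release and retract straight up.

Call:
send_rows(commands=[[0.8,[0,0,0],[0,0,0]],[0.6,[0,0,0],[0,0,0]],[0.5,[0,0,0],[0,0,0]],[0.5,[0,0,0],[0,0,0]],[0.5,[0,0,0],[0,0,0]]])

```text
clock: 16.2
tool_pos: [0.5062, -0.1707, 0.143]
orientation: [179.9, 0.0, 107.1]
force: [-0.5, -0.1, 0.3]
opening: 0.0415
```

```bash
python3 sl.py
```

```text
t 16.20 s 18.5 lat 0.1 z 143.0 mm | F s 0.1 lat -0.5 z 0.3 | M [-0.    0.02 -0.01] turn [-0.       0.00021 -0.0001 ] op 0.0415
```

Call:
send_rows(commands=[[0.5,[0,0,0.04],[0,0,0]],[0.5,[0,0,0.04],[0,0,0]],[0.5,[0,0,0.06],[0,0,0]],[0.5,[0,0,0.08],[0,0,0]],[0.5,[0,0,0.1],[0,0,0]],[0.5,[0,0,0.1],[0,0,0]],[0.5,[0,0,0],[0,0,0]]])

```text
clock: 16.9
tool_pos: [0.506, -0.1711, 0.2573]
orientation: [179.8, 0.1, 107.1]
force: [-0.2, 0.3, -0.7]
opening: 0.0438
```

```bash
python3 sl.py
python3 - <<'E'
from h import *
from plant import *
s=snapshot("wrist"); np.savez("wrist4.npz",**s); cv2.imwrite("pics/w4.png",s["color"])
s=snapshot("scene");  np.savez("scene4.npz",**s)
cv2.imwrite("pics/s4.png",s["color"]);cv2.imwrite("pics/s4c.png",cv2.resize(s["color"][130:200,190:270],None,fx=8,fy=8,interpolation=cv2.INTER_CUBIC))
for z in (.185,.135,.11): print((np.array(proj(s,(.5060,-.171,z)))-[190,130]+.5)*8)
E
```

```text
t 16.90 s 18.1 lat -0.1 z 257.3 mm | F s 0.4 lat -0.1 z -0.7 | M [ 0.04 -0.02  0.01] turn [ 0.00015  0.00056 -0.00013] op 0.0438
[394.20214425 152.98240696]
[400.49466444 280.85994351]
[403.50180477 341.97149909]
```

View pics/s4c.png

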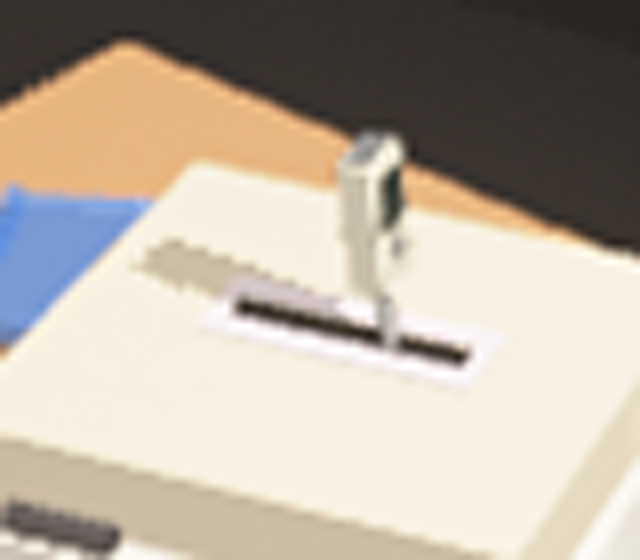

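View pics/w4.png

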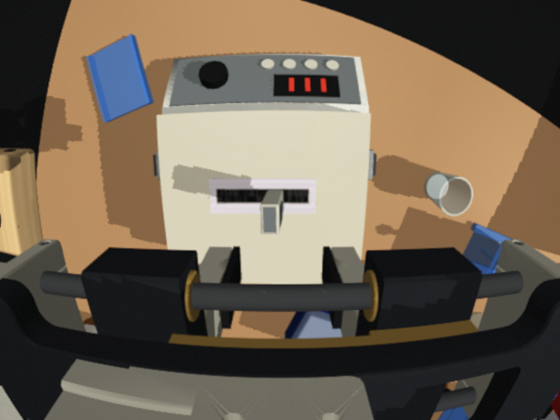

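View pics/s4.png

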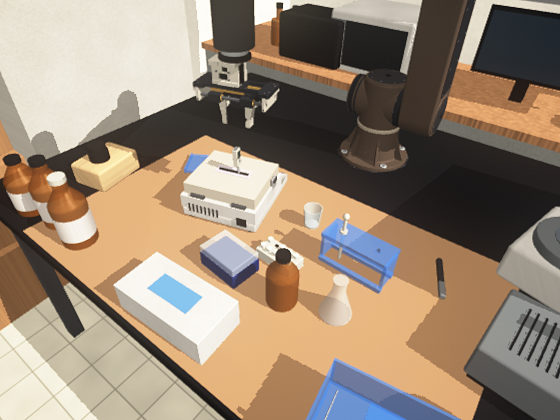

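The probe stands in the well with a slight lean from the well's play. I'll check its height and tilt, and the bystanders.

Run:
```python
from h import *
w=load("wrist4.npz"); s=load("scene4.npz"); s0=load("scene0.npz")
cv2.imwrite("pics/w4c.png",cv2.resize(w["color"][180:240,235:305],None,fx=10,fy=10,interpolation=cv2.INTER_CUBIC))
a=(190+373/8-.5,130+150/8-.5)
for b in ((270,219),): print(tri(ray(s,*a),wray(w,*b)), wonz(w,*b,.185))
d=cv2.absdiff(s["color"],s0["color"]).max(2); m=cv2.morphologyEx((d>60).astype(np.uint8),cv2.MORPH_OPEN,np.ones((3,3)))
n,l,st,c=cv2.connectedComponentsWithStats(m)
print([(tuple(q[:5])) for q in st[1:] if q[4]>15])
```

```text
(array([ 0.50778451, -0.17881909,  0.18403468]), np.float64(4.220613065929847e-05)) [ 0.507448   -0.17886353  0.185     ]
[(np.int32(172), np.int32(0), np.int32(83), np.int32(63), np.int32(3361)), (np.int32(336), np.int32(0), np.int32(69), np.int32(31), np.int32(1565)), (np.int32(398), np.int32(0), np.int32(78), np.int32(124), np.int32(5294)), (np.int32(188), np.int32(21), np.int32(5), np.int32(5), np.int32(24)), (np.int32(56), np.int32(23), np.int32(79), np.int32(105), np.int32(4074)), (np.int32(239), np.int32(65), np.int32(4), np.int32(11), np.int32(36)), (np.int32(351), np.int32(68), np.int32(16), np.int32(9), np.int32(84)), (np.int32(219), np.int32(71), np.int32(21), np.int32(17), np.int32(215)), (np.int32(193), np.int32(73), np.int32(16), np.int32(19), np.int32(207)), (np.int32(220), np.int32(74), np.int32(7), np.int32(5), np.int32(31)), (np.int32(244), np.int32(74), np.int32(3), np.int32(7), np.int32(21)), (np.int32(347), np.int32(83), np.int32(10), np.int32(20), np.int32(129)), (np.int32(248), np.int32(86), np.int32(12), np.int32(4), np.int32(38)), (np.int32(212), np.int32(88)
[... 438 characters left out ...]
09), np.int32(4), np.int32(6), np.int32(19)), (np.int32(423), np.int32(116), np.int32(8), np.int32(6), np.int32(36)), (np.int32(369), np.int32(129), np.int32(28), np.int32(6), np.int32(99)), (np.int32(31), np.int32(131), np.int32(29), np.int32(28), np.int32(539)), (np.int32(82), np.int32(131), np.int32(13), np.int32(12), np.int32(86)), (np.int32(236), np.int32(147), np.int32(4), np.int32(5), np.int32(18)), (np.int32(132), np.int32(150), np.int32(5), np.int32(8), np.int32(29)), (np.int32(237), np.int32(153), np.int32(3), np.int32(6), np.int32(18)), (np.int32(381), np.int32(233), np.int32(6), np.int32(5), np.int32(22)), (np.int32(373), np.int32(238), np.int32(12), np.int32(15), np.int32(136))]
```

View pics/w4c.png

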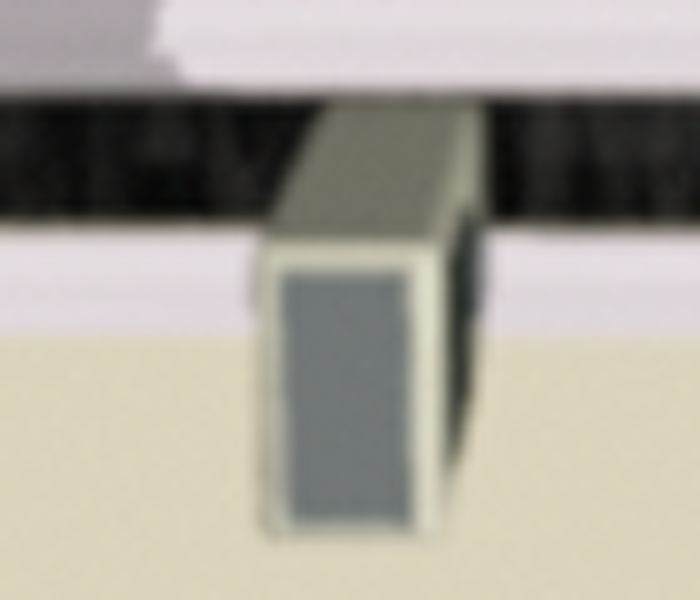

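The handle's top triangulates to z=0.184 m (0.185 expected when home), and the lean is what the well's 2 mm play allows. On the bench only the probe's old place has changed. Handing in.

```bash
python3 -c "
from plant import order,sensors
print(order.close_job()); print(sensors.get_obs()['clock'])"
```

```text
the job is handed in; nothing more can be done
None
the job is handed in; nothing more can be done
```

The probe is standing fully home in the thermometer well, the gripper is clear of it, and the job is handed in at about 17 s of the 72 s allowed.

I took the probe from the stand, passed its stem through the slot, and felt along the block with light touches. The well was about 18–19 mm from the slot's middle, towards +y.

**Last checks**
- **Depth:** the block face was touched at a tool height of 178.8 mm and the well floor at 143.7–143.8 mm. That is the well's 35 mm depth, with about +2 N upward at the floor.
- **Height after release:** the top of the handle measured z ≈ 184 mm from two camera views, against 185 mm expected when fully home.
- **Bench:** the only difference I saw on the bench in the scene camera, before to after, was the probe's empty place in the stand. The other changes were the arm and its shadows.

**What was not perfect**
- **Lean:** once released, the probe leans about 3° along the slot, so its top is about 8 mm from where the gripper held it. That is about the most the loose well allows (7 mm stem in a 9 mm hole), so I left it.
- **Stem load:** the first sliding touch briefly read about 14 N down and 10 N sideways, roughly 17 N together, at the end of that move. This is under the 25 N limit but firmer than I intended, so I switched to lifting between touches, which read about 3–4 N where the tip met the block.
- **Brush in the stand:** while being lifted out, the stem rubbed lightly in its hole, with about 3 N read at the wrist.

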